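Proof-pull the bonded eye of a cast sample on the bench pull gauge

TASK

Proof-test the steel eye bonded to the amber cast sample: pick the sample up off the foam pad, hook its eye over the pin of the blue pull gauge, and pull the sample away until the red pointer lines up with the yellow mark, not past it. Hold it there steadily for a full second or more, ease it back slowly to zero without letting the spring snap, then unhook the sample and set it down upright, flat on the floor of the green tray. Do not drop the sample, do not shift the yellow mark, and leave the bottles, cup and tin where they stand.

Things in the scene. Friction and masses are not known exactly. Their poses are not given: they have to be found in the camera images.
- gauge: Bench pull gauge, screwed to the bench (fixed). Blue housing 210 long x 56 wide x 60 mm high, with a white scale on top, on a 230 x 80 x 10 mm dark steel base. Origin on the bench under the hook pin when the slide is fully in. Its +x axis is the direction in which the slide pulls out; the housing lies behind the pin, from x = -30 to -240 mm; z up.
- slide (a joint): How far the sprung slide is pulled out of the gauge, in m: 0 = fully in, end stop at 0.095. Spring: about 3 N at 0, plus 1.5 N per 10 mm (12 N at 0.06), little friction; it returns by itself. The red pointer moves with it.
- hook (a point): Middle of the upright hook pin on the end of the slide, 52 mm above the bench. Steel pin, 10 mm diameter, rising from the 10 mm pull rod (rod centre 30 mm above the bench, behind the pin) to a free top 85 mm above the bench; leans back 4 mm towards the housing. Moves with the slide; its x axis is the gauge's x axis.
- pointer (a point): Inner end of the red pointer (3 mm wide) on the gauge's scale, 200 mm behind the hook pin, on top of the housing (68 mm above the bench). Moves with the slide. Its x axis is the gauge's x axis.
- mark (a joint): Place of the yellow mark along the scale, in m of slide travel: the red pointer lines up with the yellow mark when joint slide equals joint mark. Between 0.040 and 0.075. It is held by friction only and stays put unless pushed.
- mark_tip (a point): Inner end of the yellow mark (3 mm wide) on the scale, on the other side of the scale's centre line from the red pointer. Lined up when its x in the gauge frame is that of the pointer.
- pad: White foam pad 80 x 80 x 12 mm, fixed, on which the sample starts. Origin at the centre of its underside.
- sample: Loose amber cast block, 50 (x) x 44 (y) x 40 mm (z), about 0.13 kg. A flat steel eye is bonded to its -x face: a horizontal U loop of 6 mm bar, 20 mm above the underside, reaching 59 mm from the block's centre; opening 28 mm wide (y), x from -25 to -53 mm. Origin: centre of the block's underside, z up. Hooked and pulled straight, its x axis is the gauge's, the pin's centre at x = -48 mm.
- eye (a point): Centre of the opening of the steel eye, at (-40, 0, 20) mm in the sample's frame.
- tray: Green open tray, 145 (x) x 130 (y) x 18 mm high outside, walls and floor 5 mm, fixed. Origin at the centre of its underside; the floor is 5 mm higher.
- tall_bottle: Black polish bottle, 60 mm diameter, 190 mm high, loose, standing beside the pull lane of the gauge. Bystander. Origin at the centre of its underside.
- far_bottle: Black polish bottle with red cap, 60 mm diameter, 180 mm high, loose, far side of the bench. Bystander. Origin at the centre of its underside.
- cup: White paper cup, 66 mm diameter at the rim, 68 mm high, loose, standing between the gauge and the pad and tray. Bystander. Origin at the centre of its underside.
- tin: Round aluminium tin with an orange band, 60 mm diameter, 36 mm high, loose, on the robot's side of the pull lane. Bystander. Origin at the centre of its underside.
Not all that is in view belongs to the job. Leave any black or purple look-alike of the sample alone.

How it is judged:
By the outcome, as a careful person would: the job done as asked, in the order asked, and still so for the second after the job is handed in, with the robot touching nothing.
It also fails if it takes over 72 s, if anything falls off the work surface, if the arm or the gripper's body presses on something with over 40 N, if the wrist force passes 120 N, or if a joint passes its speed limit or range.

ROBOT

A 7-joint arm with a two-finger parallel gripper is mounted at the origin on the work surface. World frame = base frame: x ahead of the robot, y to its left, z up, the work surface at z = 0. Lengths are in m, angles in degrees, forces in N, time in s.
With the tool pointing down it reaches from about 0.425 to 0.875 m from the base axis. Payload 4.7 kg.
Tool frame: the origin (TCP) lies at the very end of the fingers, on their centre line; the grasp point (between the pads) lies env.hold_point_z behind it (env.hold_point_z is the distance from the TCP to the grasp point, in m); z points along the fingers, y is the line along which they close (so a half turn about z gives the same grasp; the last joint's range is limited). The gripper opens to 87 mm and grips with 3 to 60 N. Pads are 19 mm wide; open, the fingers measure 117 mm over their backs; the gripper's body (75 mm by 190 mm) begins 51 mm behind the grasp point.
Start: joints at [-65.426, 18.392, -4.016, 83.108, 1.295, 78.541, -3.26], TCP at [0.262, 0.595, 0.223] pointing down, gripper open.
Joint ranges: [-163.93, 163.93], [-17.29, 119.83], [-79.2, 71.16], [3.27, 140.29], [-89.18, 269.18], [5.43, 117.66], [-154.24, 154.24]. Speed limits (degrees/s): [147.25, 147.25, 180, 180, 180, 180, 180].

INTERFACE

Orientations are given as [roll, pitch, yaw] about the fixed x, y, z axes, in that order (R = Rz(yaw) Ry(pitch) Rx(roll)).
In Python, from cell import env gives the robot as it stands.
- The arm moves only by the shell command python3 -m jog 'ROWS' [FORCE]. ROWS is JSON, a list of rows, each an object with "dp": the shift along the tool's x, y, z in cm, a list of three; "twist": the turn about the tool's z in degrees; "fingers": the opening, from 0 (shut) to 1 (fully open). A call has 1 to 8 rows; each row is the pose to reach, as a shift and turn from the pose commanded when the call began, along the tool's axes at that moment; what a row does not reach only later rows make up. A row lasts 1/8 s, in which the tool goes at most 62.5 mm and 10.7 degrees, less where a joint would pass 70% of its speed; a pose out of reach is approached as far as the arm can. A call with a gripper value outside its range is refused whole. The fingers move at their own pace and stop on an object; FORCE is the grip in N (left out, the last holds). Time passes only in rows, so rows that repeat a pose let the fingers close. It gives the time, the measured TCP pose, the force, the opening and the grip force at its end, in the units of the state.
- env.get_obs(): the state, without advancing time (a new reading comes with each control period).
- env.read_camera(name): name is "scene" or "top"; returns a dict with "pixels" (480x640x3 uint8, blue, green, red), "depth" (480x640 float32, m along the optical axis (not along the pixel's ray), 0 where there is no reading), "fx", "fy", "cx", "cy" (pixels), "k1" (the pictures are not rectified: a ray, as slopes to the right and down, at radius r is drawn at 1 + k1 r^2 times it, then the intrinsics apply), "rvec" (rotation vector, rad) and "tvec" (3), from world to camera coordinates, as OpenCV has them. Camera axes: x right, y down, z forward; pixel columns grow to the right and rows downward; lengths in m; the calibration is good to about 2 mm. A picture is of the moment at which its call begins.
- env.sign_off(): hands the job in; it is judged then, once.
The state is a dict: "time_s": time; "qpos": joint angles; "joint_velocities": joint speeds; "effort": joint torques, N m; "tool_pos": TCP position; "tool_rot": TCP orientation; "force": force on the tool from outside, world axes, zero at the start; "wrist_torque": the same for the moment, N m; "grip_width": finger opening in m; "grasp_force": force on a finger pad.
Only numpy, scipy, OpenCV 4.12 (cv2) and the standard library are available. Lean on these libraries where they do the work, as an engineer would, in place of code of your own. Each camera call takes 0.05 s, during which the arm holds its last target. There are 200 camera calls.

## Working session

There is one attempt and no reset: what is moved stays moved. The work goes in short steps, Python scripts to look and compute and a shell command to move; the robot and the scene stay as the last step left them, time stands still between calls to the robot, and variables do not carry over. Pictures are saved under pics/ and viewed, at most 10 in all, crops included, and the job is handed in when it is done.

```bash
mkdir -p pics; ls; cat > h.py <<'E'
import numpy as np, cv2
from cell import env
def cam(n):
    c=env.read_camera(n); c['R']=cv2.Rodrigues(np.array(c['rvec'],float))[0]; c['t']=np.array(c['tvec'],float).ravel(); return c
def ray(c,u,v):
    x=(u-c['cx'])/c['fx']; y=(v-c['cy'])/c['fy']; a,b=x,y
    for _ in range(20):
        s=1+c['k1']*(a*a+b*b); a,b=x/s,y/s
    return -c['R'].T@c['t'], c['R'].T@np.array([a,b,1.0])
def onz(c,u,v,z):
    o,d=ray(c,u,v); return o+d*(z-o[2])/d[2]
def dep(c,u,v):
    o,d=ray(c,u,v); return o+d*c['depth'][int(round(v)),int(round(u))]
E
python3 - <<'E'
from h import *
for n in('scene','top'):
    c=cam(n); cv2.imwrite(f'pics/{n}0.png',c['pixels']); print(n,-c['R'].T@c['t'],c['R'][2],c['fx'])
o=env.get_obs(); print({k:np.round(v,3) for k,v in o.items()},env.hold_point_z)
E
```

```text
pics
scene [ 0.93322435 -0.37848669  0.83387433] [-0.3600974   0.44060186 -0.82231373] 491.9592349955764
top [0.43442404 0.01786113 0.9541355 ] [ 0.18303706  0.00171076 -0.98310453] 458.10439176223457
{'time_s': np.float64(0.1), 'qpos': array([-65.426,  18.435,  -4.015,  83.168,   1.296,  78.541,  -3.261]), 'joint_velocities': array([ 0.088, -0.122,  0.056, -0.088, -0.008,  0.072,  0.072]), 'effort': array([-0.0000e+00, -4.9257e+01, -4.0600e-01, -3.1340e+01, -6.4000e-02,
        3.9000e-02,  0.0000e+00]), 'tool_pos': array([0.262, 0.594, 0.222]), 'tool_rot': array([-1.79901e+02,  7.00000e-03,  1.56233e+02]), 'force': array([-0.316,  0.34 , -0.243]), 'wrist_torque': array([0.029, 0.007, 0.027]), 'grasp_force': np.float64(0.0), 'grip_width': np.float64(0.087)} 0.0187
```

View pics/scene0.png

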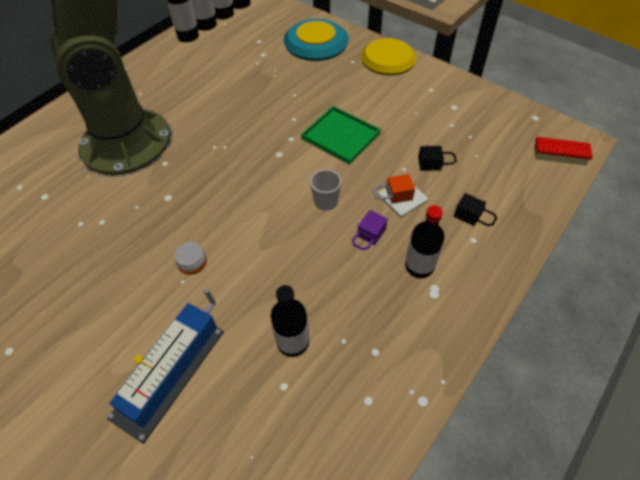

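View pics/top0.png

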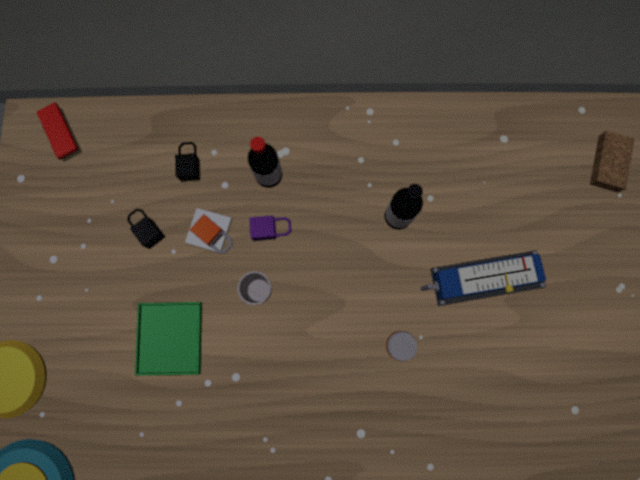

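The amber block sits on the white pad at top (206,230) and scene (400,188). Its eye points right and down in the top view. The look-alikes in the top view are black at (187,165), black at (146,230) and purple at (265,228). Only the amber block on the pad fits the description. The gauge is at top (490,277) with its hook at (430,287), red pointer at (525,264) and yellow mark at (509,283). The tray is at (169,340), the cup at (255,288), the tin at (402,346), the tall bottle at (402,208) and the far bottle at (265,165).

```bash
cat > m.py <<'E'
from h import *
def cents(c,lo,hi,box,minA=5):
    hsv=cv2.cvtColor(c['pixels'],cv2.COLOR_BGR2HSV); m=cv2.inRange(hsv,np.array(lo),np.array(hi)); k=np.zeros_like(m); x0,y0,x1,y1=box; k[y0:y1,x0:x1]=255
    cs,_=cv2.findContours(m&k,cv2.RETR_EXTERNAL,cv2.CHAIN_APPROX_NONE); return sorted([q for q in cs if cv2.contourArea(q)>=minA],key=cv2.contourArea)[::-1]
E
python3 - <<'E'
from m import *
np.set_printoptions(precision=4,suppress=True)
c=cam('top')
def rect(name,lo,hi,box,z):
    for q in cents(c,lo,hi,box)[:2]:
        P=np.array([onz(c,*p[0],z)[:2] for p in q]); r=cv2.minAreaRect((P*1000).astype(np.float32)); print(name,np.round(r[0],1),np.round(r[1],1),round(r[2],1),cv2.minAreaRect(q)[0])
rect('amber',(3,150,90),(18,255,255),(170,200,240,260),.052)
rect('pad',(0,0,120),(180,60,255),(170,190,245,262),.012)
rect('tray',(50,80,30),(75,255,255),(120,290,215,390),.018)
rect('gauge',(105,120,60),(125,255,255),(420,245,560,310),.060)
rect('red',(0,150,100),(4,255,255),(480,250,550,300),.068)
rect('red2',(174,150,100),(180,255,255),(480,250,550,300),.068)
rect('yel',(20,150,100),(35,255,255),(480,250,550,300),.068)
for n,u,v,z in(('hooktip',423,288,.085),('cup',255,288,.068),('tin',402,346,.036),('tallcap',414,190,.19),('tallbase',399,216,0),('farcap',258,144,.18),('farbase',269,180,0),('purple',265,228,.04)):
    print(n,onz(c,u,v,z),dep(c,u,v))
t=c['pixels'];a=cv2.resize(t[185:275,160:300],None,fx=5,fy=5,interpolation=cv2.INTER_CUBIC);b=cv2.resize(t[240:310,415:555],None,fx=5,fy=5,interpolation=cv2.INTER_CUBIC)
im=np.vstack([a,b]);im=cv2.resize(im,None,fx=.74,fy=.74); im=np.clip(im*1.6,0,255).astype(np.uint8); cv2.imwrite('pics/crop1.png',im)
p=c['R']@np.array([.262,.594,.3])+c['t']; print(p/p[2]*458+np.array([c['cx'],c['cy'],0]))
E
```

```text
amber [628.4 254.3] [46.8 39.4] 49.7 (205.34825134277344, 229.17929077148438)
pad [654.5 254.6] [76.8 40. ] 75.9 (210.3873291015625, 219.3045196533203)
pad [609.1 277.1] [63.2 23.4] 63.2 (199.1000213623047, 242.30003356933594)
tray [412.3 331.4] [144.  131.7] 0.7 (168.0, 338.5)
gauge [ 515.  -230.6] [55.9 40.7] 8.3 (449.5855712890625, 282.7619323730469)
gauge [ 542.1 -407.6] [54.6 18.6] 7.6 (537.4823608398438, 267.6705627441406)
yel [ 502.7 -343.7] [11.6 11.4] 14.5 (508.95001220703125, 287.8500061035156)
hooktip [ 0.5031 -0.172   0.085 ] [ 0.5059 -0.1796  0.0504]
cup [0.5076 0.1492 0.068 ] [0.5128 0.1584 0.006 ]
tin [ 0.3938 -0.1361  0.036 ] [ 0.3939 -0.1359  0.0377]
tallcap [ 0.6647 -0.1418  0.19  ] [ 0.6643 -0.1416  0.1911]
tallbase [ 0.6643 -0.1466  0.    ] [ 0.639  -0.1285  0.1051]
farcap [0.7563 0.1319 0.18  ] [0.7562 0.1319 0.1801]
farbase [0.7476 0.1329 0.    ] [0.7303 0.1266 0.0527]
purple [0.6322 0.135  0.04  ] [0.6317 0.1347 0.0421]
[-106.2617  461.0817  458.    ]
```

View pics/crop1.png

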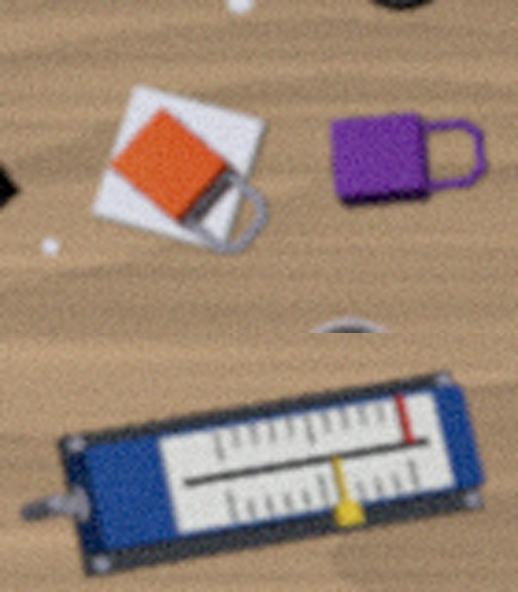

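The crop confirms the amber block on the white pad at top (206,230), with its steel eye at about (226,245). The other three are black or purple, so I leave them alone. Derived poses:

- **Sample:** (0.628, 0.254), yaw about 50°.
- **Gauge:** pin at about (0.508, -0.180), yaw 98.5°.
- **Mark:** about 18 px from the pointer, roughly 43 mm.

Next I move above the sample.

```bash
cat > to.py <<'E'
import sys; from h import *
# usage: to.py x y z yaw -> dp (cm) and twist from the measured pose
x,y,z,w=map(float,sys.argv[1:5]); o=env.get_obs(); p=np.array(o['tool_pos']); a=np.radians(o['tool_rot'][2])
R=np.array([[np.cos(a),np.sin(a),0],[np.sin(a),-np.cos(a),0],[0,0,-1]])
print('dp',np.round(R.T@(np.array([x,y,z])-p)*100,2),'twist',round(-((w-o['tool_rot'][2]+180)%360-180),1))
E
python3 -m jog '[{"dp":[-3,-1,0],"twist":10,"fingers":1},{"dp":[-9,-3,0],"twist":20,"fingers":1},{"dp":[-15,-5,0],"twist":30,"fingers":1},{"dp":[-21,-7,0],"twist":40,"fingers":1},{"dp":[-27,-9,0],"twist":50,"fingers":1},{"dp":[-33,-11,0],"twist":60,"fingers":1},{"dp":[-39,-13,0],"twist":70,"fingers":1},{"dp":[-45,-15.5,0],"twist":80,"fingers":1}]'; python3 to.py .628 .254 .12 50
python3 - <<'E'
from m import *
c=cam('scene')
for n,lo,hi,box,z in(('amber',(3,150,90),(18,255,255),(370,165,430,210),.052),('yel',(20,150,60),(35,255,255),(100,330,220,420),.068)):
    for q in cents(c,lo,hi,box)[:1]:
        M=cv2.moments(q); print(n,M['m10']/M['m00'],M['m01']/M['m00'],cv2.contourArea(q),onz(c,M['m10']/M['m00'],M['m01']/M['m00'],z))
E
```

```text
time_s: 1.15
tool_pos: [0.6076, 0.2755, 0.2223]
tool_rot: [-180.0, -0.0, 75.9]
force: [-0.1, 0.9, -0.2]
grip_width: 0.0868
grasp_force: 0.0
dp [-1.59  2.5  10.23] twist 25.9
amber 400.48331166016465 183.3515387949718 384.5 [0.63120378 0.25260151 0.052     ]
yel 138.16369047619045 358.8452380952381 56.0 [ 0.5036168  -0.34281761  0.068     ]
```

```bash
python3 -m jog '[{"dp":[-0.5,0.8,2],"twist":9,"fingers":1},{"dp":[-1,1.6,5],"twist":18,"fingers":1},{"dp":[-1.5,2.5,8],"twist":26,"fingers":1},{"dp":[-1.5,2.5,10],"twist":26,"fingers":1},{"dp":[-1.5,2.5,10.2],"twist":26,"fingers":1}]'; python3 to.py .629 .254 .018 50
python3 - <<'E'
from h import *
c=cam('top');d=cam('scene')
a=cv2.resize(c['pixels'][180:280,150:290],(700,500),interpolation=cv2.INTER_CUBIC)
b=cv2.resize(d['pixels'][90:250,330:470],(438,500),interpolation=cv2.INTER_CUBIC)
im=cv2.resize(np.hstack([a,b]),None,fx=.7,fy=.7);cv2.imwrite('pics/grasp1.png',np.clip(im*1.6,0,255).astype(np.uint8))
E
```

```text
time_s: 1.82
tool_pos: [0.6257, 0.2565, 0.1187]
tool_rot: [-179.9, 0.2, 50.4]
force: [-0.7, 0.9, 0.9]
grip_width: 0.087
grasp_force: 0.0
dp [ 0.02  0.42 10.07] twist 0.4
```

View pics/grasp1.png

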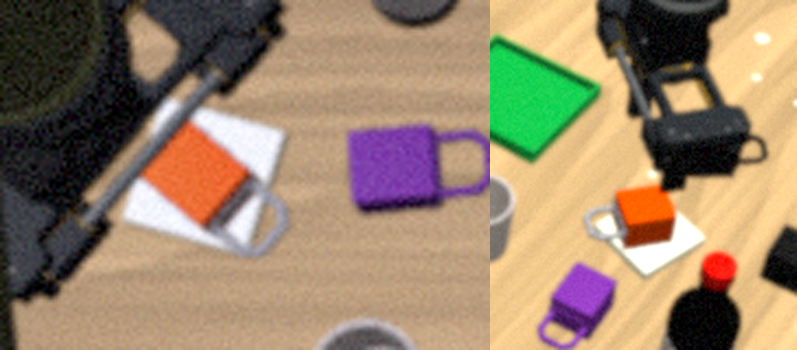

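The hand is above the amber block, and the finger line in the left pane, from (90,215) to (210,80), is parallel to the block's edge. It is clear of its surroundings, so I descend and grip.

```bash
python3 -m jog '[{"dp":[0,0.4,2],"twist":0,"fingers":1},{"dp":[0,0.4,5],"twist":0,"fingers":1},{"dp":[0,0.4,8],"twist":0,"fingers":1},{"dp":[0,0.4,10],"twist":0,"fingers":1},{"dp":[0,0.4,10],"twist":0,"fingers":1},{"dp":[0,0.4,10],"twist":0,"fingers":0.4},{"dp":[0,0.4,10],"twist":0,"fingers":0.4},{"dp":[0,0.4,10],"twist":0,"fingers":0.4}]' 25
python3 -m jog '[{"dp":[0,0,0],"twist":0,"fingers":0.4},{"dp":[0,0,0],"twist":0,"fingers":0.4},{"dp":[0,0,0],"twist":0,"fingers":0.4}]' 25
```

```text
time_s: 2.92
tool_pos: [0.631, 0.2539, 0.0217]
tool_rot: [180.0, -0.1, 50.2]
force: [0.4, 0.4, 0.5]
grip_width: 0.065
grasp_force: 0.0
time_s: 3.3
tool_pos: [0.6303, 0.2538, 0.0208]
tool_rot: [-180.0, -0.0, 50.2]
force: [-1.0, 0.2, 0.8]
grip_width: 0.0437
grasp_force: 25.0
```

```bash
python3 -m jog '[{"dp":[0,0,-0.5],"twist":0,"fingers":0.3},{"dp":[0,0,-1.5],"twist":0,"fingers":0.3},{"dp":[0,0,-4],"twist":0,"fingers":0.3},{"dp":[0,0,-7],"twist":0,"fingers":0.3},{"dp":[0,0,-10],"twist":0,"fingers":0.3},{"dp":[0,0,-13],"twist":0,"fingers":0.3},{"dp":[0,0,-15],"twist":0,"fingers":0.3},{"dp":[0,0,-15],"twist":0,"fingers":0.3}]' 40; python3 to.py .51 -.08 .17 98.5
```

```text
time_s: 4.3
tool_pos: [0.6314, 0.2539, 0.1727]
tool_rot: [179.9, -0.2, 50.2]
force: [0.8, 0.4, -1.3]
grip_width: 0.0442
grasp_force: 40.0
dp [-33.43  12.03   0.27] twist -48.3
```

```bash
python3 -m jog '[{"dp":[-2,0.7,0],"twist":-4,"fingers":0.3},{"dp":[-6,2.2,0],"twist":-10,"fingers":0.3},{"dp":[-11,4,0],"twist":-17,"fingers":0.3},{"dp":[-17,6,0],"twist":-25,"fingers":0.3},{"dp":[-23,8.3,0],"twist":-33,"fingers":0.3},{"dp":[-28,10,0],"twist":-40,"fingers":0.3},{"dp":[-32,11.5,0],"twist":-46,"fingers":0.3},{"dp":[-33.4,12,0.2],"twist":-48.3,"fingers":0.3}]' 40; 
python3 -m jog '[{"dp":[0,0,1],"twist":0,"fingers":0.3},{"dp":[0,0,3],"twist":0,"fingers":0.3},{"dp":[0,0,5],"twist":0,"fingers":0.3},{"dp":[0,0,6],"twist":0,"fingers":0.3},{"dp":[0,0,6],"twist":0,"fingers":0.3}]' 40; python3 to.py .502 -.1405 .11 98.5
python3 - <<'E'
from h import *
c=cam('top');d=cam('scene')
a=cv2.resize(c['pixels'][200:320,340:500],(640,480),interpolation=cv2.INTER_CUBIC)
b=cv2.resize(d['pixels'][180:360,140:320],(480,480),interpolation=cv2.INTER_CUBIC)
im=cv2.resize(np.hstack([a,b]),None,fx=.7,fy=.7);cv2.imwrite('pics/pre.png',np.clip(im*1.6,0,255).astype(np.uint8))
E
```

```text
time_s: 5.3
tool_pos: [0.5069, -0.0833, 0.1675]
tool_rot: [-179.9, 0.0, 98.4]
force: [-0.2, 1.0, -1.1]
grip_width: 0.0436
grasp_force: 40.0
time_s: 5.92
tool_pos: [0.5082, -0.079, 0.1073]
tool_rot: [-179.9, -0.0, 98.6]
force: [-0.3, -0.0, -1.4]
grip_width: 0.0439
grasp_force: 40.0
dp [-5.99 -1.53 -0.27] twist 0.1
```

View pics/pre.png

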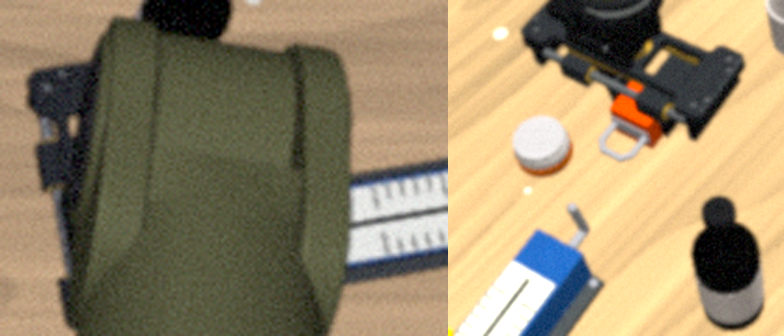

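The top view is blocked by the arm. The scene pane shows the eye opening at crop (627,138), or scene px (236,254), and the pin top at crop (573,208), or scene px (207,291). I cast both rays to get the offset.

```bash
python3 - <<'E'
from m import *
c=cam('scene'); np.set_printoptions(precision=4,suppress=True)
print('eye',onz(c,235.9,253.9,.118),'pintop',onz(c,206.9,291.4,.085),'pinbase',onz(c,(585-448)/1.867+140,240/1.867+180,.038))
g=c['pixels'][225:310,190:265]; cv2.imwrite('pics/fine.png',np.clip(cv2.resize(g,None,fx=7,fy=7,interpolation=cv2.INTER_CUBIC)*1.6,0,255).astype(np.uint8))
E
```

```text
eye [ 0.5181 -0.1114  0.118 ] pintop [ 0.5128 -0.1866  0.085 ] pinbase [ 0.5212 -0.1922  0.038 ]
```

View pics/fine.png

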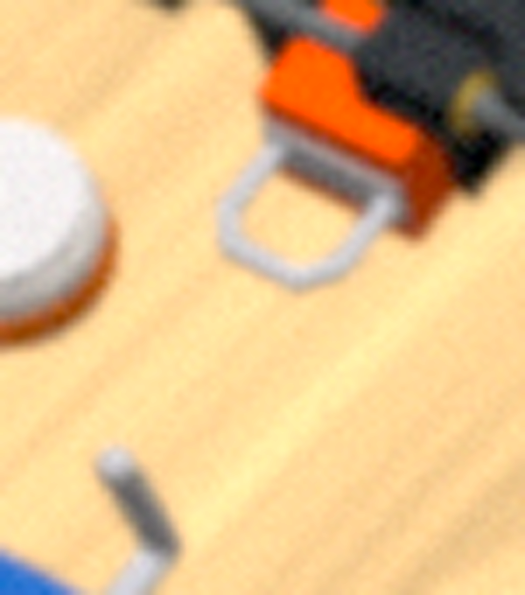

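The crop shows the pin top at (117,462), or scene px (206.7,291), and the eye opening's centre at about (305,225), or scene px (233.6,257.1). The pin leans slightly and stands clear.

```bash
python3 - <<'E'
from h import *
c=cam('scene'); np.set_printoptions(precision=4,suppress=True)
e=onz(c,233.6,257.1,.118);p=onz(c,206.7,291,.085)
print('eye',e,'pintop',p,'base',onz(c,213.6,302.5,.032))
a=np.radians(98.5);u=np.array([np.cos(a),np.sin(a)]);v=np.array([np.sin(a),-np.cos(a)]);d=p[:2]-e[:2];print('tool x',d@u*100,'tool y',d@v*100)
E
```

```text
eye [ 0.5195 -0.1186  0.118 ] pintop [ 0.5119 -0.1863  0.085 ] base [ 0.5095 -0.1818  0.032 ]
tool x -6.5800914215934565 tool y -1.7458772102446543
```

```bash
python3 -m jog '[{"dp":[-0.5,-0.5,-0.2],"twist":0,"fingers":0.3},{"dp":[-2,-1.6,-0.3],"twist":0,"fingers":0.3},{"dp":[-4,-1.6,-0.3],"twist":0,"fingers":0.3},{"dp":[-5.8,-1.6,-0.3],"twist":0,"fingers":0.3},{"dp":[-6.3,-1.6,-0.3],"twist":0,"fingers":0.3},{"dp":[-6.3,-1.6,-0.3],"twist":0,"fingers":0.3}]' 40; python3 - <<'E'
from h import *
c=cam('scene');g=c['pixels'][240:325,170:255]; cv2.imwrite('pics/over.png',np.clip(cv2.resize(g,None,fx=6,fy=6,interpolation=cv2.INTER_CUBIC)*1.6,0,255).astype(np.uint8))
o=env.get_obs()['tool_pos']; a=np.radians(98.5);u=np.array([np.cos(a),np.sin(a),0]);e=np.array(o)-.039*u+[0,0,.011]
def px(P):
    return cv2.projectPoints(P[None],c['rvec'],c['tvec'],np.array([[c['fx'],0,c['cx']],[0,c['fy'],c['cy']],[0,0,1]]),np.array([c['k1'],0,0,0]))[0].ravel()
print(px(e)); e[2]=.085; print('pin-top-height point below eye centre -> crop px',(px(e)-[170,240])*6)
E
```

```text
time_s: 6.88
tool_pos: [0.502, -0.1451, 0.1116]
tool_rot: [-180.0, -0.0, 98.5]
force: [-0.9, 0.0, -1.0]
grip_width: 0.0437
grasp_force: 40.0
[201.82650536 277.54688864]
pin-top-height point below eye centre -> crop px [218.98092292 290.49123101]
```

View pics/over.png

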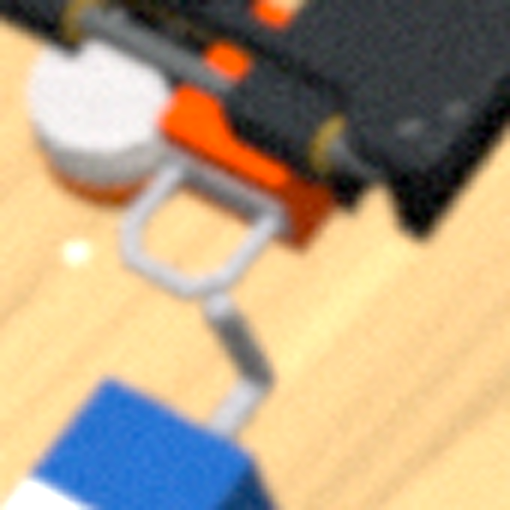

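The eye hangs above the pin: loop centre at (200,235), pin top at (217,300). The point below the eye centre at pin-top height projects to (219,290), which agrees within about 3 mm. Lowering.

```bash
python3 -m jog '[{"dp":[-0.2,0,0.7],"twist":0,"fingers":0.3},{"dp":[-0.2,0,1.7],"twist":0,"fingers":0.3},{"dp":[-0.2,0,2.7],"twist":0,"fingers":0.3},{"dp":[-0.1,0,3.7],"twist":0,"fingers":0.3},{"dp":[-0.1,0,4.7],"twist":0,"fingers":0.3},{"dp":[0,0,5.7],"twist":0,"fingers":0.3},{"dp":[0,0,6.6],"twist":0,"fingers":0.3},{"dp":[0,0,6.6],"twist":0,"fingers":0.3}]' 40; python3 - <<'E'
from h import *
c=cam('scene');g=c['pixels'][240:340,165:265]; cv2.imwrite('pics/hooked.png',np.clip(cv2.resize(g,None,fx=5,fy=5,interpolation=cv2.INTER_CUBIC)*1.6,0,255).astype(np.uint8))
E
```

```text
time_s: 7.92
tool_pos: [0.5018, -0.1445, 0.0447]
tool_rot: [-179.9, -0.0, 98.5]
force: [0.9, 0.3, -1.0]
grip_width: 0.0438
grasp_force: 40.0
```

View pics/hooked.png

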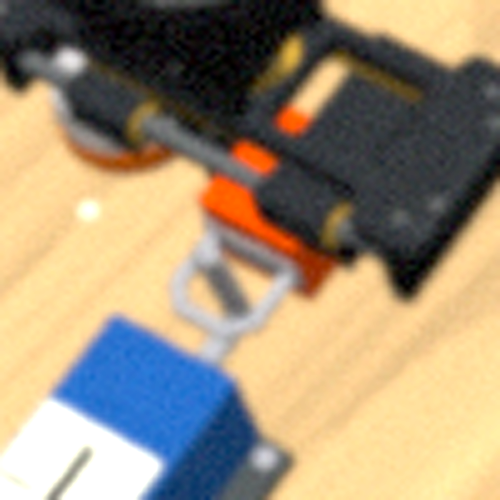

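The pin is inside the loop (crop (225,285)) and the rod runs under the bar, so the sample is hooked. Next I measure the pointer-to-mark distance.

```bash
cat > g.py <<'E'
from h import *
a=np.radians(98.5);U=np.array([np.cos(a),np.sin(a)]);V=np.array([-U[1],U[0]]);O=np.array([.508,-.180])
def gauge(n='scene',k=4):
    w={'r':[],'y':[]}
    for i in range(k):
        c=cam(n)
        if i==0:
            vv,uu=np.mgrid[0:480,0:640]; pts=[]
            s=(slice(310,440),slice(90,230)) if n=='scene' else (slice(245,305),slice(425,555))
            uv=np.stack([uu[s].ravel(),vv[s].ravel()],1)
            G=np.array([onz(c,*p,.068)[:2] for p in uv])-O; gx,gy=G@U*1000,G@V*1000
        f=c['pixels'][uv[:,1],uv[:,0]].astype(float); B,Gn,R=f.T
        inn=(gx>-225)&(gx<-75)&(abs(gy)<21)
        for key,q in(('r',R-np.maximum(B,Gn)),('y',np.minimum(R,Gn)-B)):
            W=np.where(inn&(q>45),q,0); 
            pk=np.average(gx,weights=W); W=W*(abs(gx-pk)<8); w[key].append([np.average(gx,weights=W),np.average(gy,weights=W),(W>0).sum()])
    r,y=np.mean(w['r'],0),np.mean(w['y'],0)
    print(n,'red',np.round(r,2),'yel',np.round(y,2),'gap mm',round(y[0]-r[0],2),'sd',np.round(np.std([q[0] for q in w['r']]),2),np.round(np.std([q[0] for q in w['y']]),2))
if __name__=='__main__':
    gauge('scene');gauge('top'); o=env.get_obs();p=np.array(o['tool_pos']); print('t',o['time_s'],'tcp gx,gy',(p[:2]-O)@U*1000,(p[:2]-O)@V*1000,'F along',np.array(o['force'])[:2]@U,o['force'][2])
E
python3 g.py
```

```text
scene red [-201.59  -10.4    30.25] yel [-160.15   10.26   36.25] gap mm 41.44 sd 0.01 0.02Traceback (most recent call last):
  File "g.py", line 20, in <module>
    gauge('scene');gauge('top'); o=env.get_obs();p=np.array(o['tool_pos']); print('t',o['time_s'],'tcp gx,gy',(p[:2]-O)@U*1000,(p[:2]-O)@V*1000,'F along',np.array(o['force'])[:2]@U,o['force'][2])
                   ~~~~~^^^^^^^
  File "g.py", line 16, in gauge
    pk=np.average(gx,weights=W); W=W*(abs(gx-pk)<8); w[key].append([np.average(gx,weights=W),np.average(gy,weights=W),(W>0).sum()])
    raise ZeroDivisionError(
        "Weights sum to zero, can't be normalized")
ZeroDivisionError: Weights sum to zero, can't be normalized
```

```bash
sed -i "s/gauge('scene');gauge('top');/gauge('scene',2);/" g.py; python3 g.py; python3 - <<'E'
import g; from h import *
c=cam('top'); t=cv2.imread('pics/top0.png'); s=cam('scene')
for n,c,im,sl in(('top',c,t,(slice(245,305),slice(425,555))),('scene',s,s['pixels'],(slice(310,440),slice(90,230)))):
    vv,uu=np.mgrid[0:480,0:640];uv=np.stack([uu[sl].ravel(),vv[sl].ravel()],1);G=np.array([onz(c,*p,.068)[:2] for p in uv])-g.O;gx,gy=G@g.U*1000,G@g.V*1000
    B,Gn,R=im[uv[:,1],uv[:,0]].astype(float).T; inn=(gx>-225)&(gx<-75)&(abs(gy)<21)
    for k,q in(('r',R-np.maximum(B,Gn)),('y',np.minimum(R,Gn)-B)):
        W=np.where(inn&(q>(45 if n=='scene' else 30)),q,0);m=W>0
        print(n,k,m.sum(),np.average(gx,weights=W),np.average(gy,weights=W),'slope deg',np.degrees(np.polyfit(gy[m],gx[m],1,w=np.sqrt(W[m]))[0]))
    k=(np.maximum(np.maximum(B,Gn),R)<70)&(abs(gy)<5)&(gx<-95)&(gx>-210); print(n,'centreline',k.sum(),np.polyfit(gx[k],gy[k],1) if k.sum()>9 else '')
E
```

```text
scene red [-201.59  -10.36   30.5 ] yel [-160.18   10.29   35.  ] gap mm 41.41 sd 0.02 0.0
t 8.375 tcp gx,gy 35.84227936503586 0.055757195453621844 F along -0.5975012290755253 -0.956571311684755
top r 23 -201.80245726722242 -10.103815465542858 slope deg -0.19297547704950022
top y 18 -160.4519952922407 10.810244585236653 slope deg -0.2994374593841162
top centreline 56 [0.0077145  1.33496774]
scene r 30 -201.596642213999 -10.463844980597228 slope deg -0.818485547724824
scene y 35 -160.14800212240317 10.25180172482202 slope deg 0.3606796200617536
scene centreline 0
```

Both cameras agree that the mark is at 41.4 mm. I pull to just short of it first.

```bash
python3 -m jog '[{"dp":[0.3,0,0],"twist":0,"fingers":0.3},{"dp":[0.8,0,0],"twist":0,"fingers":0.3},{"dp":[1.2,0,0],"twist":0,"fingers":0.3},{"dp":[1.6,0,0],"twist":0,"fingers":0.3},{"dp":[2.1,0,0],"twist":0,"fingers":0.3},{"dp":[2.6,0,0],"twist":0,"fingers":0.3},{"dp":[3.0,0,0],"twist":0,"fingers":0.3},{"dp":[3.0,0,0],"twist":0,"fingers":0.3}]' 45; python3 g.py
```

```text
time_s: 9.48
tool_pos: [0.4979, -0.1156, 0.0456]
tool_rot: [180.0, 0.1, 98.5]
force: [0.8, -5.8, -2.8]
grip_width: 0.044
grasp_force: 45.0
scene red [-180.12  -10.26   28.5 ] yel [-160.16   10.29   36.5 ] gap mm 19.97 sd 0.09 0.02
t 9.575 tcp gx,gy 64.93538897595329 0.4538289144544228 F along -6.037664738877662 -2.5301815995605437
```

```bash
python3 -m jog '[{"dp":[0.3,0,0],"twist":0,"fingers":0.3},{"dp":[0.7,0,0],"twist":0,"fingers":0.3},{"dp":[1.1,0,0],"twist":0,"fingers":0.3},{"dp":[1.4,0,0],"twist":0,"fingers":0.3},{"dp":[1.6,0,0],"twist":0,"fingers":0.3},{"dp":[1.75,0,0],"twist":0,"fingers":0.3},{"dp":[1.8,0,0],"twist":0,"fingers":0.3},{"dp":[1.8,0,0],"twist":0,"fingers":0.3}]'; python3 g.py
```

```text
time_s: 10.58
tool_pos: [0.4954, -0.0993, 0.0456]
tool_rot: [180.0, 0.2, 98.5]
force: [2.0, -7.7, -3.7]
grip_width: 0.0438
grasp_force: 45.0
scene red [-163.52  -10.04   29.5 ] yel [-160.19   10.29   36.  ] gap mm 3.33 sd 0.0 0.0
t 10.675 tcp gx,gy 81.63307001847372 0.551235975323291 F along -8.293892311241187 -2.932646317875424
```

```bash
python3 -m jog '[{"dp":[0.08,0,0],"twist":0,"fingers":0.3},{"dp":[0.16,0,0],"twist":0,"fingers":0.3},{"dp":[0.24,0,0],"twist":0,"fingers":0.3},{"dp":[0.3,0,0],"twist":0,"fingers":0.3},{"dp":[0.3,0,0],"twist":0,"fingers":0.3},{"dp":[0.3,0,0],"twist":0,"fingers":0.3}]'; python3 g.py
```

```text
time_s: 11.42
tool_pos: [0.495, -0.0966, 0.0456]
tool_rot: [180.0, 0.2, 98.5]
force: [0.7, -9.3, -3.6]
grip_width: 0.0439
grasp_force: 45.0
scene red [-160.85  -10.23   28.5 ] yel [-160.12   10.85   34.5 ] gap mm 0.73 sd 0.02 0.02
t 11.525 tcp gx,gy 84.39830727141415 0.5733773160421101 F along -8.319182555364488 -3.405915485398129
```

```bash
python3 -m jog '[{"dp":[0.03,0,0],"twist":0,"fingers":0.3},{"dp":[0.06,0,0],"twist":0,"fingers":0.3},{"dp":[0.06,0,0],"twist":0,"fingers":0.3},{"dp":[0.06,0,0],"twist":0,"fingers":0.3}]'; python3 g.py; python3 -m jog '[{"dp":[0,0,0],"twist":0,"fingers":0.3},{"dp":[0,0,0],"twist":0,"fingers":0.3},{"dp":[0,0,0],"twist":0,"fingers":0.3},{"dp":[0,0,0],"twist":0,"fingers":0.3},{"dp":[0,0,0],"twist":0,"fingers":0.3},{"dp":[0,0,0],"twist":0,"fingers":0.3},{"dp":[0,0,0],"twist":0,"fingers":0.3},{"dp":[0,0,0],"twist":0,"fingers":0.3}]';  python3 g.py
```

```text
time_s: 12.02
tool_pos: [0.4949, -0.0961, 0.0456]
tool_rot: [180.0, 0.2, 98.5]
force: [1.5, -9.1, -3.5]
grip_width: 0.0437
grasp_force: 45.0
scene red [-160.41  -10.21   30.5 ] yel [-160.13   11.14   32.5 ] gap mm 0.28 sd 0.02 0.02
t 12.125 tcp gx,gy 84.8895732209561 0.5519214544726844 F along -9.84475755982807 -3.6636283953742597
time_s: 13.12
tool_pos: [0.4949, -0.0961, 0.0456]
tool_rot: [180.0, 0.2, 98.5]
force: [1.3, -9.2, -3.3]
grip_width: 0.0436
grasp_force: 45.0
scene red [-160.42  -10.25   29.5 ] yel [-160.13   11.15   32.5 ] gap mm 0.28 sd 0.02 0.03
t 13.225 tcp gx,gy 84.90112206087188 0.5415684542871209 F along -9.366177055615125 -3.7378303062369977
```

The gap is 0.3 mm and steady for over a second. I hold a little longer, then ease back slowly.

```bash
python3 -m jog '[{"dp":[0,0,0],"twist":0,"fingers":0.3},{"dp":[0,0,0],"twist":0,"fingers":0.3},{"dp":[0,0,0],"twist":0,"fingers":0.3},{"dp":[0,0,0],"twist":0,"fingers":0.3},{"dp":[0,0,0],"twist":0,"fingers":0.3},{"dp":[0,0,0],"twist":0,"fingers":0.3}]'
python3 -m jog '[{"dp":[-0.1,0,0],"twist":0,"fingers":0.3},{"dp":[-0.3,0,0],"twist":0,"fingers":0.3},{"dp":[-0.5,0,0],"twist":0,"fingers":0.3},{"dp":[-0.75,0,0],"twist":0,"fingers":0.3},{"dp":[-1,0,0],"twist":0,"fingers":0.3},{"dp":[-1.25,0,0],"twist":0,"fingers":0.3},{"dp":[-1.5,0,0],"twist":0,"fingers":0.3},{"dp":[-1.75,0,0],"twist":0,"fingers":0.3}]'
python3 -m jog '[{"dp":[-0.25,0,0],"twist":0,"fingers":0.3},{"dp":[-0.5,0,0],"twist":0,"fingers":0.3},{"dp":[-0.75,0,0],"twist":0,"fingers":0.3},{"dp":[-1,0,0],"twist":0,"fingers":0.3},{"dp":[-1.2,0,0],"twist":0,"fingers":0.3},{"dp":[-1.4,0,0],"twist":0,"fingers":0.3},{"dp":[-1.55,0,0],"twist":0,"fingers":0.3},{"dp":[-1.7,0,0],"twist":0,"fingers":0.3}]'; python3 g.py
```

```text
time_s: 13.98
tool_pos: [0.4949, -0.0961, 0.0456]
tool_rot: [180.0, 0.2, 98.5]
force: [0.8, -9.4, -3.2]
grip_width: 0.0438
grasp_force: 45.0
time_s: 14.98
tool_pos: [0.4974, -0.1123, 0.0456]
tool_rot: [180.0, 0.1, 98.5]
force: [1.4, -6.0, -2.6]
grip_width: 0.0439
grasp_force: 45.0
time_s: 15.98
tool_pos: [0.4998, -0.1277, 0.0456]
tool_rot: [-180.0, -0.0, 98.5]
force: [0.1, -4.1, -0.9]
grip_width: 0.044
grasp_force: 45.0
scene red [-192.14  -10.77   28.5 ] yel [-160.18   10.49   35.5 ] gap mm 31.96 sd 0.11 0.01
t 16.075 tcp gx,gy 52.828720697820124 0.3062740599402337 F along -5.794097745930226 -1.0915489223781234
```

```bash
python3 -m jog '[{"dp":[-0.15,0,0],"twist":0,"fingers":0.3},{"dp":[-0.3,0,0],"twist":0,"fingers":0.3},{"dp":[-0.45,0,0],"twist":0,"fingers":0.3},{"dp":[-0.6,0,0],"twist":0,"fingers":0.3},{"dp":[-0.75,0,0],"twist":0,"fingers":0.3},{"dp":[-0.9,0,0],"twist":0,"fingers":0.3},{"dp":[-1.05,0,0],"twist":0,"fingers":0.3},{"dp":[-1.2,0,0],"twist":0,"fingers":0.3}]'
python3 -m jog '[{"dp":[-0.2,0,0],"twist":0,"fingers":0.3},{"dp":[-0.4,0,0],"twist":0,"fingers":0.3},{"dp":[-0.55,0,0],"twist":0,"fingers":0.3},{"dp":[-0.55,0,0],"twist":0,"fingers":0.3}]'; python3 g.py
```

```text
time_s: 17.08
tool_pos: [0.5018, -0.1383, 0.0454]
tool_rot: [180.0, -0.1, 98.6]
force: [-0.1, -0.8, 0.0]
grip_width: 0.0437
grasp_force: 45.0
time_s: 17.58
tool_pos: [0.5025, -0.145, 0.0456]
tool_rot: [180.0, -0.0, 98.5]
force: [0.7, -0.1, -1.9]
grip_width: 0.0437
grasp_force: 45.0
scene red [-201.6   -10.46   30.  ] yel [-160.15   10.45   35.  ] gap mm 41.44 sd 0.0 0.02
t 17.675 tcp gx,gy 35.54014888458637 0.21476804134318675 F along -0.06516573107562262 -2.0518003060598646
```

The slide is back at zero, the mark is unmoved and the eye is free. Lifting off the pin.

```bash
python3 -m jog '[{"dp":[-0.1,0,-0.6],"twist":0,"fingers":0.3},{"dp":[-0.2,0,-1.6],"twist":0,"fingers":0.3},{"dp":[-0.2,0,-2.8],"twist":0,"fingers":0.3},{"dp":[-0.2,0,-4],"twist":0,"fingers":0.3},{"dp":[-0.2,0,-5.5],"twist":0,"fingers":0.3},{"dp":[-0.2,0,-7.5],"twist":0,"fingers":0.3},{"dp":[-0.2,0,-10],"twist":0,"fingers":0.3},{"dp":[-0.2,0,-12],"twist":0,"fingers":0.3}]'; python3 g.py; python3 to.py .412 .348 .165 90
```

```text
time_s: 18.68
tool_pos: [0.5031, -0.147, 0.1674]
tool_rot: [179.9, 0.0, 98.5]
force: [-0.0, -0.0, -2.2]
grip_width: 0.0433
grasp_force: 45.0
scene red [-201.6   -10.44   30.  ] yel [-160.14   10.19   37.  ] gap mm 41.46 sd 0.0 0.0
t 18.775 tcp gx,gy 32.77978074163157 -1.4120732069629436 F along -0.41794603642486094 -2.348632403582747
dp [50.36 -1.8   0.36] twist 8.5
```

```bash
python3 -m jog '[{"dp":[2,0,0],"twist":0.5,"fingers":0.3},{"dp":[6,-0.2,0],"twist":1,"fingers":0.3},{"dp":[11,-0.4,0],"twist":2,"fingers":0.3},{"dp":[16,-0.6,0],"twist":3,"fingers":0.3},{"dp":[21,-0.8,0],"twist":4,"fingers":0.3},{"dp":[26,-1,0],"twist":5,"fingers":0.3},{"dp":[31,-1.2,0],"twist":6,"fingers":0.3},{"dp":[35,-1.3,0],"twist":7,"fingers":0.3}]'
python3 to.py .412 .348 .165 90
```

```text
time_s: 19.77
tool_pos: [0.4369, 0.1992, 0.165]
tool_rot: [-180.0, 0.0, 91.6]
force: [-0.2, 0.7, -2.0]
grip_width: 0.0437
grasp_force: 45.0
dp [14.94 -2.07  0.  ] twist 1.6
```

```bash
python3 -m jog '[{"dp":[3.5,0,0],"twist":0.5,"fingers":0.3},{"dp":[7,0.1,0],"twist":1,"fingers":0.3},{"dp":[10.5,0.2,0],"twist":1.3,"fingers":0.3},{"dp":[13.5,0.2,0],"twist":1.5,"fingers":0.3},{"dp":[15,0.2,0],"twist":1.5,"fingers":0.3},{"dp":[15,0.2,0],"twist":1.5,"fingers":0.3}]'
python3 to.py .412 .348 .018 90
```

```text
time_s: 20.52
tool_pos: [0.4355, 0.3475, 0.165]
tool_rot: [-180.0, 0.1, 90.1]
force: [0.0, -0.6, -0.8]
grip_width: 0.044
grasp_force: 45.0
dp [ 0.05 -2.35 14.7 ] twist 0.1
```

```bash
python3 -m jog '[{"dp":[0,-1,2],"twist":0,"fingers":0.3},{"dp":[0,-2.3,5],"twist":0,"fingers":0.3},{"dp":[0,-2.3,8],"twist":0,"fingers":0.3},{"dp":[0,-2.3,11],"twist":0,"fingers":0.3},{"dp":[0,-2.3,13],"twist":0,"fingers":0.3},{"dp":[0,-2.3,14],"twist":0,"fingers":0.3},{"dp":[0,-2.3,14.3],"twist":0,"fingers":0.3},{"dp":[0,-2.3,14.3],"twist":0,"fingers":0.3}]'
python3 - <<'E'
from h import *
c=cam('scene');d=cam('top');g=c['pixels'][80:190,270:410];e=d['pixels'][280:390,110:250]
cv2.imwrite('pics/tray.png',np.clip(np.hstack([cv2.resize(q,None,fx=2.8,fy=4/1.43,interpolation=cv2.INTER_CUBIC) for q in(g,e)])*1.6,0,255).astype(np.uint8))
E
```

```text
time_s: 21.52
tool_pos: [0.4136, 0.3472, 0.0233]
tool_rot: [179.9, -0.0, 90.0]
force: [0.2, 0.1, -1.8]
grip_width: 0.0442
grasp_force: 45.0
```

View pics/tray.png

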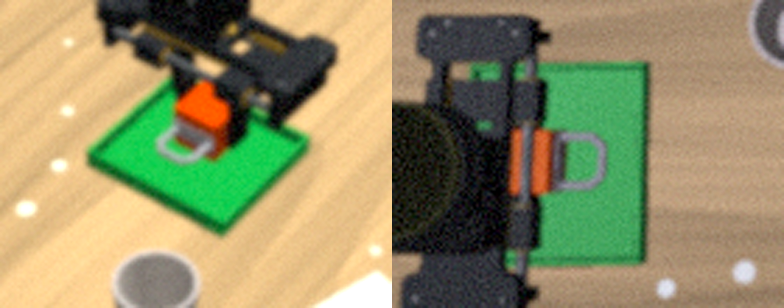

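The sample is over the tray with its eye well inside the walls: scene pane (200,115), top pane (560,160). I lower it in small steps to contact.

```bash
python3 -m jog '[{"dp":[0,0,0.3],"twist":0,"fingers":0.3},{"dp":[0,0,0.5],"twist":0,"fingers":0.3},{"dp":[0,0,0.7],"twist":0,"fingers":0.3},{"dp":[0,0,0.8],"twist":0,"fingers":0.3},{"dp":[0,0,0.8],"twist":0,"fingers":0.3},{"dp":[0,0,0.8],"twist":0,"fingers":0.3}]'
```

```text
time_s: 22.38
tool_pos: [0.413, 0.3473, 0.0146]
tool_rot: [180.0, -0.0, 90.0]
force: [0.3, -0.8, -0.6]
grip_width: 0.0436
grasp_force: 45.0
```

```bash
python3 -m jog '[{"dp":[0,0,0.05],"twist":0,"fingers":0.3},{"dp":[0,0,0.1],"twist":0,"fingers":0.3},{"dp":[0,0,0.1],"twist":0,"fingers":0.3},{"dp":[0,0,0.1],"twist":0,"fingers":0.3}]'
```

```text
time_s: 22.88
tool_pos: [0.413, 0.3473, 0.0137]
tool_rot: [180.0, -0.0, 90.0]
force: [-0.1, -1.2, -0.4]
grip_width: 0.0437
grasp_force: 45.0
```

```bash
python3 -m jog '[{"dp":[0,0,0.05],"twist":0,"fingers":0.3},{"dp":[0,0,0.1],"twist":0,"fingers":0.3},{"dp":[0,0,0.1],"twist":0,"fingers":0.3},{"dp":[0,0,0.1],"twist":0,"fingers":0.3}]'
```

```text
time_s: 23.38
tool_pos: [0.413, 0.3473, 0.0137]
tool_rot: [-180.0, -0.0, 90.0]
force: [-2.8, -3.3, 7.9]
grip_width: 0.0435
grasp_force: 45.0
```

Contact: 8 N upward and the TCP has stopped. I release gently, keeping the opening below the tray's inner width, and retreat.

```bash
python3 -m jog '[{"dp":[0,0,-0.05],"twist":0,"fingers":0.5},{"dp":[0,0,-0.05],"twist":0,"fingers":0.55},{"dp":[0,0,-0.05],"twist":0,"fingers":0.65},{"dp":[0,0,-0.05],"twist":0,"fingers":0.75},{"dp":[0,0,-0.05],"twist":0,"fingers":0.8},{"dp":[0,0,-0.05],"twist":0,"fingers":0.8},{"dp":[0,0,-0.05],"twist":0,"fingers":0.8}]' 10
python3 -m jog '[{"dp":[0,0,-0.5],"twist":0,"fingers":0.8},{"dp":[0,0,-2],"twist":0,"fingers":0.8},{"dp":[0,0,-5],"twist":0,"fingers":0.8},{"dp":[0,0,-9],"twist":0,"fingers":0.8},{"dp":[2,0,-14],"twist":0,"fingers":0.8},{"dp":[7,0,-18],"twist":0,"fingers":0.8},{"dp":[13,0,-20],"twist":0,"fingers":0.8},{"dp":[18,0,-20],"twist":0,"fingers":0.8}]'
python3 - <<'E'
from h import *
c=cam('scene');d=cam('top');g=c['pixels'];e=d['pixels'][170:390,110:330]
cv2.imwrite('pics/final.png',np.clip(np.hstack([cv2.resize(g,(480,360)),cv2.resize(e,(320,320))[:, :] if 0 else cv2.resize(e,(320,360))])*1.6,0,255).astype(np.uint8))
from m import cents
for q in cents(c,(3,150,90),(18,255,255),(300,90,400,180))[:1]: M=cv2.moments(q);u,v=M['m10']/M['m00'],M['m01']/M['m00'];print(u,v,onz(c,u,v,.045),dep(c,u,v))
import g as gg; gg.gauge('scene',1)
E
```

```text
time_s: 24.25
tool_pos: [0.413, 0.3473, 0.0131]
tool_rot: [180.0, -0.0, 90.0]
force: [0.4, -0.1, 0.8]
grip_width: 0.0693
grasp_force: 0.0
time_s: 25.25
tool_pos: [0.4134, 0.5304, 0.2176]
tool_rot: [179.8, -0.3, 90.0]
force: [0.6, 0.4, -0.3]
grip_width: 0.0695
grasp_force: 0.0
345.3815476190476 119.84821428571429 [0.41787795 0.34627962 0.045     ] [0.41723438 0.34718472 0.04401484]
scene red [-201.59  -10.44   30.  ] yel [-160.22   10.57   32.  ] gap mm 41.37 sd 0.0 0.0
```

View pics/final.png

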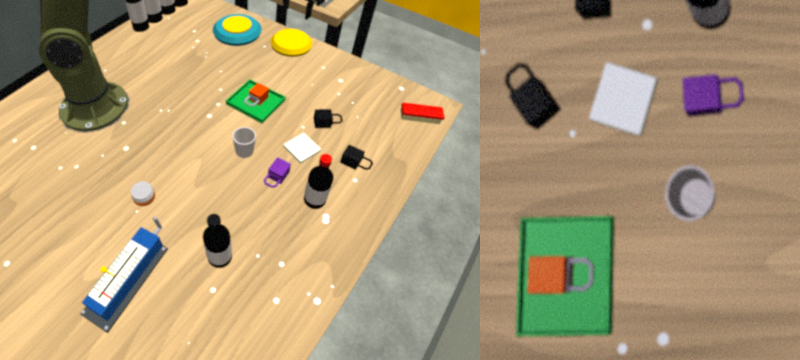

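The sample stands upright in the tray, at (258,92) in the left pane and (547,275) in the right pane, with its top at 44–45 mm. The bystanders are where they were, and the slide and mark are unchanged.

```bash
python3 -c "
from cell import env
print(env.sign_off())"
```

```text
the job is handed in; nothing more can be done
None
```

The job is handed in: the sample was pulled to within about 0.3 mm of the yellow mark and held there for about 2 s, eased back to zero, unhooked and set upright in the green tray, and the mark, bottles, cup and tin were not disturbed (about 25 s on the robot clock).

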